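Sort the loose jar and the counting spatula into the hooded sorter

TASK

Swing the grey hood of the little steel sorter forward and all the way down, then sort the loose things into it: the dark-lidded jar upright in the rear bay beside the jar that already stands there, and the counting spatula flat in the front trough. Then swing the hood back fully shut; both jars must still stand in the bay, and the other things on the table stay where they are.

Things in the scene. Friction and masses are not known exactly. Their poses are not given: they have to be found in the camera images.
- sorter: Low open steel tray under a grey hood, fixed, 142 (its x) by 158 mm (its y). Origin: centre of underside; z up, -x front, towards the robot. Floor 4 mm thick; outer walls and the wall between trough and bay 4 mm thick, tops 18 mm above the table. Inside: front trough 60 (x) by 150 mm (y); rear bay 70 by 150 mm, room for two jars side by side along y.
- trough (a point): Centre of the floor of the front trough (37 mm in front of the sorter's centre, 4 mm above the table); axes as the sorter's.
- jar_bay (a point): Centre of the floor of the rear bay (32 mm behind the sorter's centre, 4 mm above the table); axes as the sorter's.
- hood (a joint): Hood angle, rad: 0 shut (panel slopes up 30 degrees to the back, rear edge 105 mm above the table); 2.36 fully open (swung over to the front, panel nearly flat before the tray, corners up to 140 mm above the table, 167 mm in front of the hinge). The stiff hinge holds it where it is left; about 4 N at the grip bar turn it.
- hood_hinge (a point): Middle of the hood's hinge line, which runs along the sorter's y at its front edge, 71 mm in front of its centre and 20 mm above the table.
- hood_grip (a point): Point to hold on the hood's grip bar: dark round bar, 12 mm thick, parallel to the hinge line, sticking out 67 mm to the right (-y) of the hood's right cheek, 105 mm from the hinge line in the plane of the sloping panel. Point: on the bar's axis, 119 mm right of the hood's middle. Can be pinched from above at any angle: the bar turns between the fingers.
- jar_a: The loose jar to put away: squat round jar with dark screw lid and pale label, 59 mm across, 46 mm high; the lid is the top 14 mm. Origin: centre of its underside, z up.
- jar_b: The jar that already stands in the right half of the rear bay (loose, same shape and size as jar_a); it stays in the bay.
- spatula: Counting spatula lying flat, 120 mm long along its x: black handle 70 x 17 x 16 mm (x from -60 to +10 mm), steel neck, flat steel blade 42 x 28 x 4 mm at +x. Origin: on the underside, middle of the length; z up.
- spatula_grip (a point): Point to hold on the spatula's handle, 10 mm to -x of its origin, 10 mm above its underside.
- date_stamp: Bystander: hand stamp with turned handle, 20 x 32 x 54 mm, standing. Origin: centre of its underside.
- vial: Bystander: small gold screw-cap vial, 22 mm across, 29 mm high. Origin: centre of its underside.
- tape_ring: Bystander: roll of tape lying flat, 96 mm across, 48 mm high. Origin: centre of its underside.
- cards: Bystander: stack of blank cards, 77 x 65 x 17 mm. Origin: centre of its underside.

How it is judged:
By the outcome, as a careful person would: the job done as asked, in the order asked, and still so for the second after the job is handed in, with the robot touching nothing.
It also fails if it takes over 72 s, if anything falls off the work surface, if the arm or the gripper's body presses on something with over 40 N, if the wrist force passes 120 N, or if a joint passes its speed limit or range.

ROBOT

A 6-joint arm with a two-finger parallel gripper is mounted at the origin on a cart in front of the work surface, level with it; the furniture and walls round the work are solid. World frame = base frame: x ahead of the robot, y to its left, z up, the work surface at z = 0. Lengths are in m, angles in rad, forces in N, time in s.
With the tool pointing down it reaches from about 0.25 to 0.85 m from the base axis. Payload 12.5 kg.
Tool frame: the origin (TCP) lies at the very end of the fingers, on their centre line; the grasp point (between the pads) lies 19 mm behind it; z points along the fingers, y is the line along which they close (so a half turn about z gives the same grasp; the last joint's range is limited). The gripper opens to 93 mm and grips with 3 to 60 N. Pads are 15 mm wide; open, the fingers measure 128 mm over their backs; the gripper's body (75 mm by 188 mm) begins 65 mm behind the grasp point.
Start: joints at [1.221, 0.351, 1.652, -0, 1.139, -0.085], TCP at [0.144, 0.531, 0.219] pointing down, gripper open.
Joint ranges: [-2.75, 2.75], [-0.79, 2.1], [0.01, 2.65], [-1.57, 4.71], [0.07, 3.14], [-2.87, 2.87]. Speed limits (rad/s): [2.22, 2.22, 2.79, 3.14, 3.14, 3.14].

INTERFACE

Orientations are given as a rotation vector (axis times angle).
In Python, from rig import status, imaging, ctrl gives the robot as it stands.
- The arm moves only by the tool play_rows, never from a script. Its argument "steps" is a list of rows, each a list of 3 entries, a list of its own where there are three numbers: the shift along the world's x, y, z in m, then the turn, a rotation vector about the world's x, y, z in rad, then the opening, from -1 (shut) to 1 (fully open). In form: [[[tx, ty, tz], [rx, ry, rz], grip], ...]. A call has 1 to 10 rows; each row shifts and turns the commanded pose from where the row before left it; what a row does not reach is not made up. A row lasts 1/12 s, in which the tool goes at most 41.7 mm and 7.16 degrees, less where a joint would pass 70% of its speed; a pose out of reach is approached as far as the arm can. A call is refused whole if a number of a shift passes 0.0417 or a number of a turn 0.125, either way. A call with a gripper value outside its range is refused whole. The fingers move at their own pace and stop on an object; "squeeze" is the grip in N (left out, the last holds). Time passes only in rows, so rows that do not move let the fingers close. It gives the time, the measured TCP pose, the force, the opening and the grip force at its end, in the units of the state.
- status.read_state(): the state, without advancing time (a new reading comes with each control period).
- imaging.capture(name): name is "scene" or "top" or "wrist"; returns (picture, depth): 384x512x3 uint8, red, green, blue; 384x512 float32, m along the optical axis (not along the pixel's ray), 0 where there is no reading.
- imaging.calibration(name): a dict with "fx", "fy", "cx", "cy" (pixels), "rvec" (rotation vector, rad) and "tvec" (3), from world to camera coordinates, as OpenCV has them; the wrist camera has in their place "mount" (4x4, takes a point from camera to tool coordinates, whose origin is the TCP and whose axes are the flange's). Camera axes: x right, y down, z forward; pixel columns grow to the right and rows downward; lengths in m; the calibration is good to about 2 mm. A picture is of the moment at which its call begins: read the wrist's pose just before it. calibration takes no time and is no camera call.
- ctrl.close_job(): hands the job in; it is judged then, once.
The state is a dict: "t": time; "joint_positions": joint angles; "qvel": joint speeds; "tau": joint torques, N m; "ee_pos": TCP position; "tcp_rot": TCP orientation; "wrist_force": force on the tool from outside, world axes, zero at the start; "wrist_torque": the same for the moment, N m; "opening": opening from 0.0 (shut) to 1.0 (fully open); "grasp_force": force on a finger pad.
Only numpy, scipy, OpenCV 4.12 (cv2) and the standard library are available. Lean on these libraries where they do the work, as an engineer would, in place of code of your own. Each camera call takes 0.05 s, during which the arm holds its last target. There are 200 camera calls.

## Working session

There is one attempt and no reset: what is moved stays moved. The work goes in short steps, Python scripts to look and compute and a tool call to move; the robot and the scene stay as the last step left them, time stands still between calls to the robot, and variables do not carry over. Pictures are saved under pics/ and viewed, at most 10 in all, crops included, and the job is handed in when it is done.

Besides the shell and the picture viewer there is one more tool, called after "Request:" as name(argument=value, ...), one argument or row to a line, values as JSON. play_rows: Moves the arm, as the interface text tells. Its arguments: {"type":"object","properties":{"steps":{"type":"array","items":{"type":"array"}},"squeeze":{"type":"number"}},"required":["steps"]}

```bash
ls; mkdir -p pics
cat > h.py <<'E'
import numpy as np, cv2
from rig import status, imaging, ctrl
def cam(name):
    c=imaging.calibration(name); R=cv2.Rodrigues(np.array(c["rvec"],float))[0]; return c,R,np.array(c["tvec"],float)
def cloud(name,depth):
    c,R,t=cam(name); v,u=np.indices(depth.shape)
    p=np.stack([(u-c["cx"])/c["fx"]*depth,(v-c["cy"])/c["fy"]*depth,depth],-1)
    w=(p-t)@R; w[depth==0]=np.nan; return w
def ray(name,u,v,z):
    c,R,t=cam(name); o=-R.T@t; d=R.T@np.array([(u-c["cx"])/c["fx"],(v-c["cy"])/c["fy"],1]); return o+d*(z-o[2])/d[2]
def snap(name,tag):
    im,d=imaging.capture(name); cv2.imwrite(f"pics/{tag}.png",im[:,:,::-1]); np.savez(f"{tag}.npz",im=im,d=d); return im,d
E
python3 - <<'E'
from h import *
print(status.read_state())
a,_=snap("scene","s0"); b,_=snap("top","t0")
m=np.hstack([a,b])[:,:,::-1]
cv2.imwrite("pics/st0.png",cv2.resize(a[:,:,::-1],(800,600))); cv2.imwrite("pics/tt0.png",cv2.resize(b[:,:,::-1],(800,600)))
E
```

```text
pics
{'t': 0.0, 'joint_positions': array([ 1.22137739e+00,  3.51256128e-01,  1.65240924e+00,  1.70491491e-06,
        1.13911412e+00, -8.45727667e-02]), 'qvel': array([ 0.00153849, -0.00060524, -0.00098442, -0.0003677 , -0.00177032,
       -0.00057947]), 'tau': array([-8.97707232e-04, -4.97326112e+01, -2.85259116e+01,  6.98919827e-02,
        2.57039740e-02, -1.06456855e-04]), 'ee_pos': array([0.14381113, 0.53051058, 0.21809619]), 'tcp_rot': array([-4.14771687e-01, -3.11383214e+00,  1.81987299e-03]), 'wrist_force': array([ 0.82727285,  0.59942502, -0.17485687]), 'wrist_torque': array([-0.06962915,  0.00434449,  0.0039866 ]), 'grasp_force': 0.0, 'opening': 1.0016750221935304}
```

View pics/st0.png

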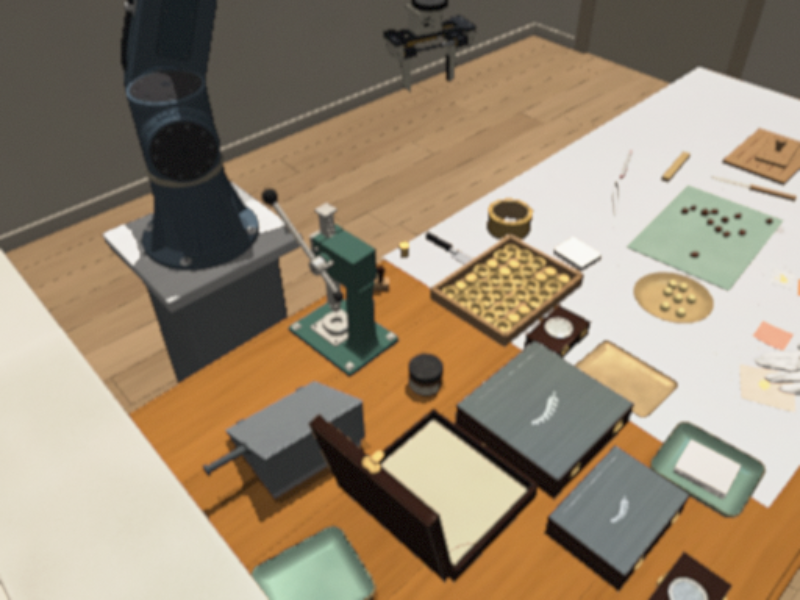

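View pics/tt0.png

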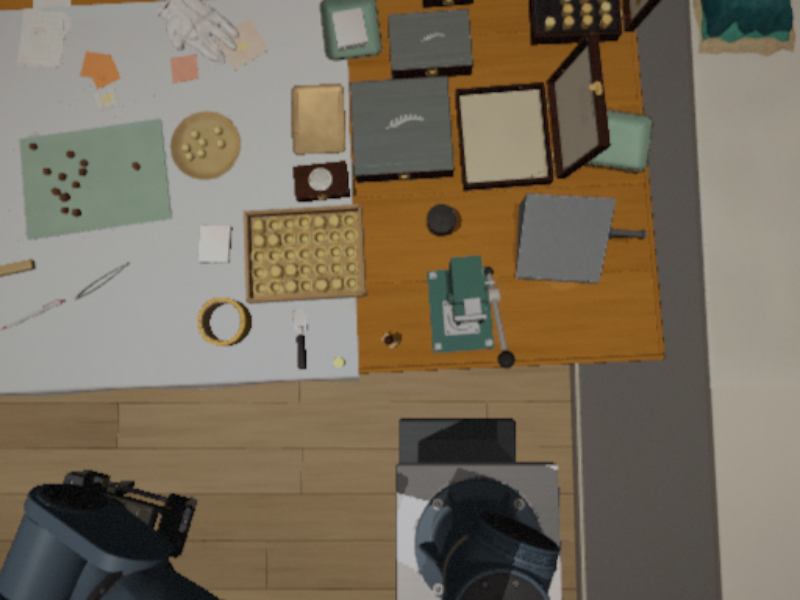

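The scene shows the sorter at the front right (top view ≈(565,238), grip bar at (625,233)). Jar_a is at (442,220), the spatula at (301,340) with its handle toward the robot, and a green press with its lever sits near the path.

Run:
```python
from h import *
z=np.load("t0.npz"); im,d=z["im"],z["d"]; W=cloud("top",d); s=512/800
c,R,t=cam("top"); print("campos",-R.T@t,c["fx"])
def reg(x0,x1,y0,y1): return slice(int(y0*s),int(y1*s)),slice(int(x0*s),int(x1*s))
def show(n,P): print(n,len(P),"med",np.nanmedian(P,0).round(3),"lo",np.nanpercentile(P,1,axis=0).round(3),"hi",np.nanpercentile(P,99,axis=0).round(3))
# generic object in region by height
for n,r,lo,hi in [("jar",(415,475,195,245),.03,.06),("hood",(500,618,180,300),.025,.2),("bar",(612,660,215,250),.02,.2),("press",(420,520,250,375),.02,.4),("tape",(190,260,290,350),.03,.06),("vial",(330,350,350,372),.015,.05),("stamp",(378,404,325,352),.02,.08),("boxlid",(545,612,30,180),.02,.4),("tray",(240,370,200,305),.01,.1),("bluebox",(350,456,75,182),.02,.3),("creamtray",(456,552,80,190),.01,.3),("wall",(640,700,200,350),.02,.5),("green",(600,655,105,175),.005,.3)]:
    P=W[reg(*r)].reshape(-1,3); P=P[(P[:,2]>lo)&(P[:,2]<hi)]
    if len(P): show(n,P)
# jar circle
ys,xs=reg(415,475,195,245); Z=W[ys,xs,2]; m=((Z>.035)&(Z<.06)).astype(np.uint8)
cn=max(cv2.findContours(m,0,1)[0],key=cv2.contourArea); (u,v),r=cv2.minEnclosingCircle(cn); print("jar",u+xs.start,v+ys.start,r,ray("top",u+xs.start,v+ys.start,.046).round(4))
# hood panel
ys,xs=reg(500,618,180,300); P=W[ys,xs]; m=(P[...,2]>.022)&(P[...,2]<.13)
g=im[ys,xs].astype(int); m&=(abs(g[...,0]-g[...,2])<30)
cn=max(cv2.findContours(m.astype(np.uint8),0,1)[0],key=cv2.contourArea)
ap=cv2.approxPolyDP(cn,4,True)[:,0]
for u,v in ap: print("corner",u+xs.start,v+ys.start,P[v,u].round(4))
Q=P[m]; A=np.c_[Q[:,:2],np.ones(len(Q))]; 
for i in range(6):
    k=np.linalg.lstsq(A,Q[:,2],rcond=None)[0]; e=abs(A@k-Q[:,2]); A,Q=A[e<max(.004,2*np.median(e))],Q[e<max(.004,2*np.median(e))]
print("plane",k,np.hypot(*k[:2]),"dir",np.degrees(np.arctan2(k[1],k[0])),len(Q))
# bar
ys,xs=reg(612,660,215,250);P=W[ys,xs];m=(P[...,2]>.03)&(P[...,2]<.13)
Q=P[m]; print("bar",len(Q)); print(np.array(sorted(Q.tolist(),key=lambda q:q[1]))[::6].round(3))
# spatula
ys,xs=reg(285,320,302,375); g=im[ys,xs].astype(int); m=(g.sum(2)<150).astype(np.uint8)
cn=max(cv2.findContours(m,0,1)[0],key=cv2.contourArea); rc=cv2.minAreaRect(cn); bx=cv2.boxPoints(rc)+[xs.start,ys.start]
print("handle",rc,[ray("top",*b,.016).round(4) for b in bx], ray("top",rc[0][0]+xs.start,rc[0][1]+ys.start,.016).round(4), cv2.contourArea(cn))
show("handle",W[ys,xs][m>0])
m=(cv2.inRange(cv2.GaussianBlur(im,(3,3),0),(0,0,0),(255,255,255)))
```

```text
campos [0.36523144 0.10971848 1.18720604] 375.87083385712555
jar 293 med [0.632 0.066 0.047] lo [0.605 0.038 0.031] hi [0.661 0.094 0.053]
hood 3164 med [ 0.595 -0.164  0.068] lo [ 0.515 -0.253  0.026] hi [ 0.712 -0.082  0.11 ]
bar 97 med [ 0.594 -0.286  0.081] lo [ 0.586 -0.318  0.074] hi [ 0.625 -0.253  0.094]
press 1970 med [0.452 0.027 0.228] lo [ 0.351 -0.083  0.02 ] hi [0.538 0.086 0.297]
tape 421 med [0.437 0.491 0.049] lo [0.385 0.436 0.03 ] hi [0.49  0.543 0.055]
vial 43 med [0.351 0.27  0.031] lo [0.342 0.261 0.029] hi [0.36  0.279 0.034]
stamp 43 med [0.393 0.171 0.051] lo [0.379 0.157 0.02 ] hi [0.405 0.182 0.058]
boxlid 3145 med [ 0.825 -0.186  0.113] lo [ 0.714 -0.274  0.022] hi [ 1.029 -0.146  0.218]
tray 3568 med [0.571 0.344 0.021] lo [0.475 0.222 0.01 ] hi [0.664 0.459 0.035]
bluebox 4081 med [0.816 0.145 0.052] lo [0.721 0.046 0.025] hi [0.921 0.243 0.058]
creamtray 3854 med [ 0.813 -0.066  0.02 ] lo [ 0.704 -0.155  0.013] hi [0.911 0.029 0.043]
wall 1944 med [ 0.522 -0.385  0.089] lo [ 0.378 -0.387  0.022] hi [ 0.66  -0.372  0.179]
green 1097 med [ 0.79  -0.313  0
[... 516 characters left out ...]
-0.313  0.079]
 [ 0.594 -0.308  0.083]
 [ 0.592 -0.304  0.08 ]
 [ 0.594 -0.3    0.082]
 [ 0.598 -0.295  0.079]
 [ 0.594 -0.291  0.082]
 [ 0.595 -0.286  0.081]
 [ 0.592 -0.283  0.081]
 [ 0.589 -0.277  0.079]
 [ 0.594 -0.273  0.082]
 [ 0.598 -0.268  0.08 ]
 [ 0.595 -0.265  0.081]
 [ 0.598 -0.259  0.081]
 [ 0.594 -0.255  0.085]
 [ 0.627 -0.252  0.097]]
handle ((10.750972747802734, 32.015567779541016), (20.2105655670166, 4.615993499755859), 86.42366790771484) [array([0.4036, 0.3546, 0.016 ]), array([0.4044, 0.3402, 0.016 ]), array([0.3419, 0.3354, 0.016 ]), array([0.3411, 0.3497, 0.016 ])] [0.3727 0.345  0.016 ] 60.0
handle 89 med [0.373 0.344 0.018] lo [0.342 0.338 0.009] hi [0.404 0.353 0.023]
```

Run:
```python
from h import *
for n in("top","scene"):
    W=cloud(n,np.load({"top":"t0","scene":"s0"}[n]+".npz")["d"]).reshape(-1,3); W=W[~np.isnan(W[:,0])]
    def box(l,x,y,z,step):
        P=W[(W[:,0]>x[0])&(W[:,0]<x[1])&(W[:,1]>y[0])&(W[:,1]<y[1])&(W[:,2]>z[0])&(W[:,2]<z[1])]
        print(n,l,len(P)); print(P[::max(1,len(P)//step)].round(3).tolist())
    box("hoodsweep",(.3,.505),(-.26,-.06),(.015,.4),12)
    box("lidnear",(.69,.74),(-.3,-.12),(.05,.3),12)
    box("wall",(.2,.7),(-.5,-.33),(.05,1),8)
    box("lever",(.3,.56),(-.12,-.05),(.05,.4),12)
```

```text
top hoodsweep 0
[]
top lidnear 319
[[0.74, -0.197, 0.215], [0.73, -0.195, 0.211], [0.738, -0.2, 0.167], [0.737, -0.199, 0.154], [0.738, -0.195, 0.136], [0.717, -0.207, 0.187], [0.716, -0.198, 0.174], [0.715, -0.19, 0.161], [0.716, -0.182, 0.141], [0.717, -0.179, 0.12], [0.716, -0.177, 0.106], [0.715, -0.187, 0.089], [0.715, -0.166, 0.052]]
top wall 12326
[[0.699, -0.389, 0.194], [0.628, -0.419, 0.191], [0.585, -0.385, 0.082], [0.501, -0.389, 0.189], [0.44, -0.42, 0.185], [0.379, -0.424, 0.189], [0.319, -0.376, 0.186], [0.25, -0.384, 0.086], [0.202, -0.488, 0.188]]
top lever 5
[[0.559, -0.098, 0.05], [0.559, -0.11, 0.051], [0.556, -0.097, 0.052], [0.556, -0.11, 0.051], [0.556, -0.119, 0.051]]
scene hoodsweep 0
[]
scene lidnear 262
[[0.717, -0.197, 0.213], [0.721, -0.205, 0.212], [0.72, -0.214, 0.212], [0.73, -0.207, 0.212], [0.723, -0.214, 0.206], [0.735, -0.215, 0.211], [0.739, -0.212, 0.2], [0.733, -0.208, 0.175], [0.726, -0.203, 0.146], [0.716, -0.197, 0.113], [0.734, -0.196, 0.117], [0.733, -0.192, 0.094], [0.722, -0.185, 0.051]]
scene wall 10517
[[0.202, -0.382, 0.188], [0.34, -0.418, 0.187], [0.42, -0.425, 0.186], [0.428, -0.492, 0.188], [0.576, -0.383, 0.188], [0.556, -0.46, 0.186], [0.597, -0.466, 0.187], [0.652, -0.451, 0.185], [0.697, -0.499, 0.186]]
scene lever 0
[]
```

Request:
play_rows(
  steps=[
    [[0.0,0.0,0.04],[0,0,0],1],
    [[0.0,0.0,0.04],[0,0,0],1],
    [[0.0,0.0,0.04],[0,0,0],1],
    [[0.015,-0.025,0.03],[0,0,-0.1],1],
    [[0.019,-0.036,0.02],[0,0,-0.1],1],
    [[0.019,-0.036,0.02],[0,0,-0.1],1],
    [[0.019,-0.036,0.01],[0,0,-0.1],1],
    [[0.019,-0.036,0.0],[0,0,-0.1],1],
    [[0.019,-0.036,0.0],[0,0,-0.1],1],
    [[0.019,-0.036,0.0],[0,0,-0.1],1],
  ],
)

```text
t: 0.93
ee_pos: [0.2698, 0.2942, 0.4152]
tcp_rot: [1.463, 2.78, 0.0]
wrist_force: [0.6, 0.0, 0.9]
opening: 0.999
grasp_force: 0.0
```

Request:
play_rows(
  steps=[
    [[0.019,-0.035,0],[0,0,-0.098],1],
    [[0.019,-0.035,0],[0,0,-0.098],1],
    [[0.019,-0.035,0],[0,0,-0.098],1],
    [[0.019,-0.035,0],[0,0,-0.098],1],
    [[0.019,-0.035,0],[0,0,-0.098],1],
    [[0.019,-0.035,0],[0,0,-0.098],1],
    [[0.019,-0.035,0],[0,0,-0.098],1],
    [[0.019,-0.035,0],[0,0,0],1],
    [[0.019,-0.035,0],[0,0,0],1],
    [[0.019,-0.035,0],[0,0,0],1],
  ],
)

```text
t: 1.77
ee_pos: [0.46, -0.0561, 0.415]
tcp_rot: [-2.309, -2.13, 0.0]
wrist_force: [0.2, 0.6, -0.7]
opening: 1.003
grasp_force: 0.0
```

Request:
play_rows(
  steps=[
    [[0.019,-0.034,0],[0,0,0],1],
    [[0.019,-0.034,0],[0,0,0],1],
    [[0.019,-0.034,0],[0,0,0],1],
    [[0.019,-0.034,0],[0,0,0],1],
    [[0.019,-0.034,0],[0,0,0],1],
    [[0.019,-0.034,-0.01],[0,0,0],1],
    [[0.02,-0.034,-0.03],[0,0,0],1],
    [[0,0,-0.04],[0,0,0],1],
    [[0,0,-0.04],[0,0,0],1],
    [[0,0,0],[0,0,0],1],
  ],
)

```text
t: 2.6
ee_pos: [0.5879, -0.2856, 0.2911]
tcp_rot: [-2.3, -2.121, 0.006]
wrist_force: [0.3, 0.2, -1.0]
opening: 1.001
grasp_force: 0.0
```

```bash
cat >> h.py <<'E'
def wcloud(tag):
    s=status.read_state(); im,d=snap("wrist",tag); c=imaging.calibration("wrist"); M=np.array(c["mount"]); v,u=np.indices(d.shape)
    p=np.stack([(u-c["cx"])/c["fx"]*d,(v-c["cy"])/c["fy"]*d,d],-1)@M[:3,:3].T+M[:3,3]
    R=cv2.Rodrigues(np.array(s["tcp_rot"]))[0]; w=p@R.T+s["ee_pos"]; w[d==0]=np.nan; return im,w,s
E
python3 - <<'E'
from h import *
im,W,s=wcloud("w1"); print(s["ee_pos"],s["tcp_rot"])
P=W.reshape(-1,3); P=P[(P[:,2]>.05)&(P[:,2]<.11)&(P[:,1]<-.262)&(P[:,1]>-.34)&(abs(P[:,0]-.595)<.04)]
print(len(P),np.percentile(P,[2,50,98],axis=0).round(4))
for y in(-.27,-.28,-.29,-.3,-.31,-.315):
    q=P[abs(P[:,1]-y)<.003]; 
    if len(q): print(y,q[:,0].min().round(4),q[:,0].max().round(4),q[:,2].max().round(4))
P=W.reshape(-1,3); q=P[(abs(P[:,0]-.62)<.01)&(P[:,2]>.07)&(P[:,2]<.13)&(P[:,1]<-.2)]; print("cheek y",np.percentile(q[:,1],[0,2]) if len(q) else None)
E
```

```text
[ 0.58787485 -0.28559973  0.29105562] [-2.2996172  -2.12127559  0.00635874]
331 [[ 0.5864 -0.3175  0.0755]
 [ 0.5948 -0.2917  0.0793]
 [ 0.6012 -0.2632  0.0828]]
-0.27 0.5911 0.6014 0.0808
-0.28 0.5904 0.6007 0.081
-0.29 0.5895 0.5999 0.0811
-0.3 0.5888 0.5992 0.081
-0.31 0.588 0.5986 0.0814
-0.315 0.5847 0.6011 0.0844
cheek y [-0.38579911 -0.38538346]
```

View pics/w1.png

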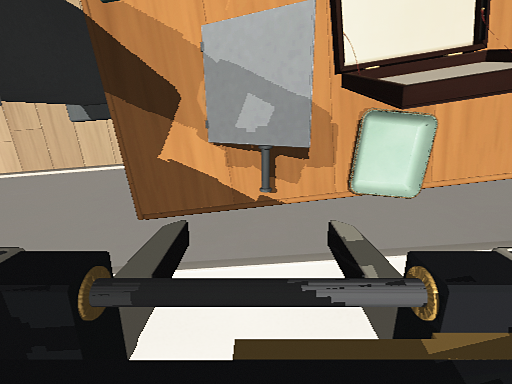

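The bar is seen from (267,148) to (267,190). It points toward the camera bottom, its axis is at x≈0.594, z≈0.075, and the fingers straddle it in x.

Run:
```python
from h import *
print(np.array(imaging.calibration("wrist")["mount"]).round(3)); print(status.read_state()["ee_pos"])
```

```text
[[-0.    -0.96  -0.28   0.077]
 [ 1.    -0.     0.     0.   ]
 [-0.    -0.28   0.96  -0.166]
 [ 0.     0.     0.     1.   ]]
[ 0.58906056 -0.28594666  0.2962987 ]
```

Request:
play_rows(
  steps=[
    [[0.006,-0.011,-0.03],[0,0,0],1],
    [[0,0,-0.04],[0,0,0],1],
    [[0,0,-0.04],[0,0,0],1],
    [[0,0,0],[0,0,0],1],
  ],
)

```text
t: 2.98
ee_pos: [0.5947, -0.2964, 0.1856]
tcp_rot: [-2.303, -2.126, 0.004]
wrist_force: [-0.6, 0.4, -0.7]
opening: 1.001
grasp_force: 0.0
```

Request:
play_rows(
  steps=[
    [[0,0,-0.04],[0,0,0],1],
    [[0,0,-0.04],[0,0,0],0.4],
    [[0,0,-0.035],[0,0,0],0],
    [[0,0,-0.014],[0,0,0],-0.4],
    [[0,0,0],[0,0,0],-1],
    [[0,0,0],[0,0,0],-1],
    [[0,0,0],[0,0,0],-1],
    [[0,0,0],[0,0,0],-1],
  ],
  squeeze=20,
)

```text
t: 3.65
ee_pos: [0.5979, -0.2984, 0.0641]
tcp_rot: [2.305, 2.128, 0.002]
wrist_force: [-0.6, 0.1, -1.1]
opening: 0.547
grasp_force: 0.0
```

Request:
play_rows(
  steps=[
    [[-0.002,0,0],[0,0,0],-1],
    [[0,0,0],[0,0,0],-1],
    [[0,0,0],[0,0,0],-1],
    [[0,0,0],[0,0,0],-1],
    [[0,0,0],[0,0,0],-1],
    [[0,0,0],[0,0,0],-1],
  ],
)

```text
t: 4.15
ee_pos: [0.5947, -0.2976, 0.0611]
tcp_rot: [2.308, 2.13, 0.0]
wrist_force: [4.3, 0.5, -1.2]
opening: 0.121
grasp_force: 20.1
```

Run:
```python
import numpy as np
th=np.radians(np.linspace(30,166,21)); x=.105*np.cos(th); z=.105*np.sin(th)
dx=np.diff(x); r=np.c_[dx*.9965,-dx*.0837,np.diff(z)].round(4)
for k in(0,10): print([[list(map(float,a)),[0,0,0],-1] for a in r[k:k+10]])
```

```text
[[[-0.0068, 0.0006, 0.0104], [0, 0, 0], -1], [[-0.008, 0.0007, 0.0095], [0, 0, 0], -1], [[-0.0091, 0.0008, 0.0085], [0, 0, 0], -1], [[-0.01, 0.0008, 0.0074], [0, 0, 0], -1], [[-0.0108, 0.0009, 0.0061], [0, 0, 0], -1], [[-0.0115, 0.001, 0.0048], [0, 0, 0], -1], [[-0.0119, 0.001, 0.0034], [0, 0, 0], -1], [[-0.0123, 0.001, 0.0019], [0, 0, 0], -1], [[-0.0124, 0.001, 0.0005], [0, 0, 0], -1], [[-0.0124, 0.001, -0.001], [0, 0, 0], -1]]
[[[-0.0122, 0.001, -0.0025], [0, 0, 0], -1], [[-0.0118, 0.001, -0.0039], [0, 0, 0], -1], [[-0.0112, 0.0009, -0.0053], [0, 0, 0], -1], [[-0.0105, 0.0009, -0.0066], [0, 0, 0], -1], [[-0.0097, 0.0008, -0.0078], [0, 0, 0], -1], [[-0.0087, 0.0007, -0.0089], [0, 0, 0], -1], [[-0.0076, 0.0006, -0.0098], [0, 0, 0], -1], [[-0.0064, 0.0005, -0.0107], [0, 0, 0], -1], [[-0.0051, 0.0004, -0.0114], [0, 0, 0], -1], [[-0.0037, 0.0003, -0.0119], [0, 0, 0], -1]]
```

Request:
play_rows(
  steps=[
    [[-0.0068,0.0006,0.0104],[0,0,0],-1],
    [[-0.008,0.0007,0.0095],[0,0,0],-1],
    [[-0.0091,0.0008,0.0085],[0,0,0],-1],
    [[-0.01,0.0008,0.0074],[0,0,0],-1],
    [[-0.0108,0.0009,0.0061],[0,0,0],-1],
  ],
  squeeze=30,
)

```text
t: 4.57
ee_pos: [0.5512, -0.2946, 0.1043]
tcp_rot: [2.305, 2.127, 0.003]
wrist_force: [6.2, -3.3, 0.5]
opening: 0.113
grasp_force: 30.0
```

Request:
play_rows(
  steps=[
    [[-0.0115,0.001,0.0048],[0,0,0],-1],
    [[-0.0119,0.001,0.0034],[0,0,0],-1],
    [[-0.0123,0.001,0.0019],[0,0,0],-1],
    [[-0.0124,0.001,0.0005],[0,0,0],-1],
    [[-0.0124,0.001,-0.001],[0,0,0],-1],
  ],
)

```text
t: 4.98
ee_pos: [0.4906, -0.2898, 0.1141]
tcp_rot: [2.304, 2.127, 0.002]
wrist_force: [4.0, -1.4, -0.8]
opening: 0.12
grasp_force: 30.0
```

Request:
play_rows(
  steps=[
    [[-0.0122,0.001,-0.0025],[0,0,0],-1],
    [[-0.0118,0.001,-0.0039],[0,0,0],-1],
    [[-0.0112,0.0009,-0.0053],[0,0,0],-1],
    [[-0.0105,0.0009,-0.0066],[0,0,0],-1],
    [[-0.0097,0.0008,-0.0078],[0,0,0],-1],
    [[-0.0087,0.0007,-0.0089],[0,0,0],-1],
  ],
)

```text
t: 5.48
ee_pos: [0.4258, -0.2843, 0.0781]
tcp_rot: [2.306, 2.128, 0.001]
wrist_force: [4.7, -1.6, 0.7]
opening: 0.117
grasp_force: 30.0
```

Request:
play_rows(
  steps=[
    [[-0.0076,0.0006,-0.0098],[0,0,0],-1],
    [[-0.0064,0.0005,-0.0107],[0,0,0],-1],
    [[-0.0051,0.0004,-0.0114],[0,0,0],-1],
    [[-0.0037,0.0003,-0.0119],[0,0,0],-1],
    [[0,0,0],[0,0,0],-1],
    [[0,0,0],[0,0,0],-1],
  ],
)

```text
t: 5.98
ee_pos: [0.4039, -0.2828, 0.0338]
tcp_rot: [2.306, 2.128, 0.001]
wrist_force: [8.3, -4.2, -8.4]
opening: 0.12
grasp_force: 30.0
```

Request:
play_rows(
  steps=[
    [[0.001,0,-0.004],[0,0,0],-1],
    [[0,0,0],[0,0,0],-1],
    [[0,0,0],[0,0,0],-1],
  ],
)

```text
t: 6.23
ee_pos: [0.4038, -0.2828, 0.031]
tcp_rot: [2.306, 2.13, -0.001]
wrist_force: [-5.7, -1.5, 17.7]
opening: 0.117
grasp_force: 30.0
```

Request:
play_rows(
  steps=[
    [[0.001,0,-0.003],[0,0,0],-1],
    [[0,0,0],[0,0,0],-1],
    [[0,0,0],[0,0,0],-1],
  ],
)

```text
t: 6.48
ee_pos: [0.4039, -0.2826, 0.0286]
tcp_rot: [2.307, 2.131, -0.002]
wrist_force: [-15.4, -1.7, 33.0]
opening: 0.117
grasp_force: 30.0
```

Request:
play_rows(
  steps=[
    [[0,0,0.003],[0,0,0],0],
    [[0,0,0],[0,0,0],0],
    [[0,0,0],[0,0,0],0],
    [[0,0,0.02],[0,0,0],0.2],
    [[0,0,0.04],[0,0,0],1],
    [[0,0,0.04],[0,0,0],1],
    [[0,0,0.04],[0,0,0],1],
    [[0,0,0.04],[0,0,0],1],
    [[0,0,0.04],[0,0,0],1],
    [[0,0,0.04],[0,0,0],1],
  ],
)

```text
t: 7.32
ee_pos: [0.4041, -0.2812, 0.2915]
tcp_rot: [-2.308, -2.131, -0.0]
wrist_force: [0.5, -0.8, -0.0]
opening: 0.787
grasp_force: 0.0
```

Run:
```python
from h import *
print(status.read_state()["ee_pos"],status.read_state()["opening"])
im,d=snap("top","t1"); im2,d2=snap("scene","s1")
a=cv2.resize(im[90:230,250:450],(600,420),interpolation=1); b=cv2.resize(im2[170:340,80:350],(600,378)) 
cv2.imwrite("pics/m1.png",cv2.resize(np.vstack([a,b]),(600,600))[:,:,::-1])
W=cloud("top",d)
P=W[100:200,320:400].reshape(-1,3)
q=P[(P[:,2]>.04)&(P[:,2]<.06)&(P[:,0]>.56)&(P[:,0]<.69)&(P[:,1]<-.12)]; print("jarb",len(q),np.percentile(q,[2,50,98],axis=0).round(4),"ctr",((q.min(0)+q.max(0))/2).round(4))
print("hood max z",np.nanmax(np.where(W[...,0]>.3,np.where(W[...,0]<.5,np.where((W[...,1]<-.06)&(W[...,1]>-.26),W[...,2],0),0),0)))
```

```text
[ 0.40406825 -0.28124083  0.2914714 ] 0.7866149434613405
jarb 299 [[ 0.5836 -0.2339  0.046 ]
 [ 0.6102 -0.2078  0.0518]
 [ 0.6362 -0.1808  0.0559]] ctr [ 0.6105 -0.2079  0.0489]
hood max z 0.6799247654711466
```

View pics/m1.png

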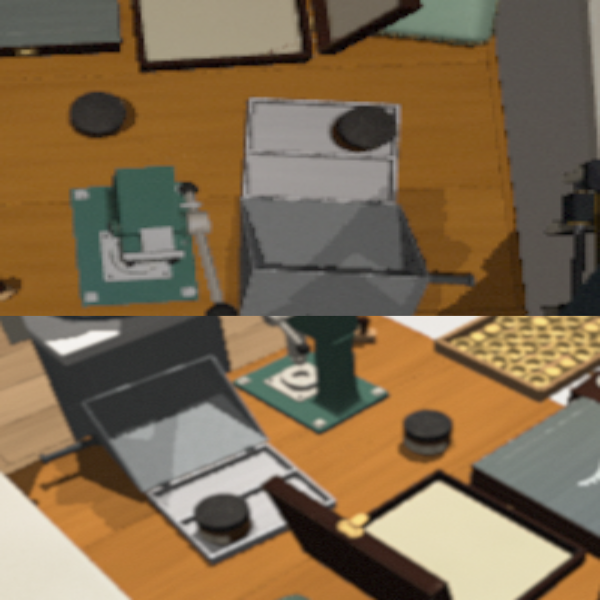

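The hood is fully open in front of the tray. In the crop, jar_b is at about (366,128), so the left half of the bay (285,125) is free; divider at y≈155.

Run:
```python
from h import *
im=np.load("t1.npz")["im"]; W=cloud("top",np.load("t1.npz")["d"])
for u,v in[(333,133.2),(383,135.8),(333,158.5),(382,161)]: print(u,v,ray("top",u,v,.018).round(4))
# tray bright mask
ys,xs=slice(125,182),slice(325,392); g=im[ys,xs].astype(int); m=((abs(g[...,0]-g[...,2])<35)&(W[ys,xs,2]<.03)).astype(np.uint8)
cn=max(cv2.findContours(m,0,1)[0],key=cv2.contourArea); rc=cv2.minAreaRect(cn); print(rc)
for u,v in cv2.boxPoints(rc): print(u+325,v+125,ray("top",u+325,v+125,.018).round(4))
P=W[ys,xs]; 
# bay floor strip free: rear wall rim points by height .012-.022
for y in(-.10,-.12,-.14,-.16):
    q=W.reshape(-1,3); q=q[(abs(q[:,1]-y)<.003)&(q[:,0]>.52)&(q[:,0]<.7)]; q=q[np.argsort(q[:,0])]; print(y,[(round(float(a),3),round(float(b),3)) for a,_,b in q[::2]])
```

```text
333 133.2 [ 0.66   -0.0964  0.018 ]
383 135.8 [ 0.6504 -0.2534  0.018 ]
333 158.5 [ 0.579  -0.0946  0.018 ]
382 161 [ 0.5699 -0.2474  0.018 ]
((31.5, 32.0), (48.0, 53.0), 90.0)
330.0 133.0 [ 0.6608 -0.087   0.018 ]
383.0 133.0 [ 0.6594 -0.2537  0.018 ]
383.0 181.0 [ 0.5068 -0.2483  0.018 ]
330.0 181.0 [ 0.5078 -0.0837  0.018 ]
-0.1 [(0.52, 0.02), (0.525, 0.005), (0.528, 0.005), (0.532, 0.003), (0.535, 0.002), (0.538, 0.004), (0.541, 0.006), (0.544, 0.006), (0.548, 0.003), (0.551, 0.002), (0.554, 0.004), (0.558, 0.002), (0.561, 0.003), (0.564, 0.004), (0.567, 0.006), (0.572, 0.011), (0.574, 0.003), (0.58, 0.006), (0.581, 0.015), (0.584, 0.018), (0.592, 0.009), (0.595, 0.007), (0.599, 0.007), (0.602, 0.006), (0.606, 0.004), (0.609, 0.004), (0.612, 0.006), (0.615, 0.005), (0.622, 0.002), (0.628, 0.008), (0.634, 0.006), (0.642, 0.002), (0.647, 0.008), (0.653, 0.009), (0.655, 0.014), (0.657, 0.019), (0.665, 0.002), (0.668, 0.001), (0.671, 0.003), (0.675, 0.001), (0.678, 0.001), (0.684, 0.002), (0.688, 0.0), (0.691, 0.002), (0.694, 0.004), (0.696, 0.006)]
-0.12 [(0.522, 0.008), (0.525, 0.0
[... 1774 characters left out ...]
06), (0.55, 0.009), (0.554, 0.005), (0.557, 0.005), (0.561, -0.002), (0.564, 0.001), (0.566, 0.005), (0.569, 0.006), (0.572, 0.008), (0.576, 0.007), (0.58, 0.018), (0.586, 0.004), (0.591, 0.01), (0.595, 0.006), (0.598, 0.009), (0.599, 0.005), (0.602, 0.006), (0.605, 0.006), (0.608, 0.006), (0.612, 0.004), (0.614, 0.009), (0.618, 0.006), (0.621, 0.007), (0.624, 0.007), (0.627, 0.006), (0.631, 0.007), (0.634, 0.006), (0.637, 0.007), (0.641, 0.005), (0.644, 0.004), (0.647, 0.004), (0.65, 0.006), (0.651, 0.016), (0.652, 0.011), (0.653, 0.022), (0.664, 0.003), (0.668, -0.0), (0.671, 0.001), (0.674, 0.0), (0.68, 0.003), (0.683, 0.006), (0.687, 0.002), (0.69, 0.003), (0.693, 0.004), (0.697, 0.003)]
```

Request:
play_rows(
  steps=[
    [[0.0,0.0,0.03],[0,0,-0.115],1],
    [[0.01,0.01,0.03],[0,0,-0.115],1],
    [[0.019,0.029,0.01],[0,0,-0.115],1],
    [[0.02,0.03,0],[0,0,-0.115],1],
    [[0.02,0.03,0],[0,0,-0.115],1],
    [[0.02,0.03,0],[0,0,-0.115],1],
    [[0.02,0.03,0],[0,0,-0.115],1],
    [[0.02,0.03,0],[0,0,-0.115],1],
    [[0.02,0.03,0],[0,0,-0.115],1],
    [[0.02,0.03,0],[0,0,-0.115],1],
  ],
)

```text
t: 8.25
ee_pos: [0.573, -0.0327, 0.3583]
tcp_rot: [-3.095, -0.535, 0.002]
wrist_force: [0.2, -1.0, -0.0]
opening: 1.0
grasp_force: 0.0
```

Request:
play_rows(
  steps=[
    [[0.02,0.03,0],[0,0,-0.115],1],
    [[0.02,0.03,0],[0,0,-0.115],1],
    [[0.02,0.034,0],[0,0,-0.115],1],
    [[0.02,0.034,0],[0,0,-0.115],1],
    [[0,0,0],[0,0,-0.115],1],
    [[0,0,0],[0,0,-0.115],1],
    [[0,0,0],[0,0,0],1],
  ],
)

```text
t: 8.83
ee_pos: [0.6524, 0.0943, 0.3577]
tcp_rot: [3.094, -0.541, -0.003]
wrist_force: [0.5, -0.5, -0.2]
opening: 1.004
grasp_force: 0.0
```

Request:
play_rows(
  steps=[
    [[-0.019,-0.028,0],[0,0,0],1],
    [[0,0,-0.04],[0,0,0],1],
    [[0,0,-0.04],[0,0,0],1],
    [[0,0,-0.04],[0,0,0],1],
    [[0,0,-0.04],[0,0,0],1],
    [[0,0,-0.04],[0,0,0],1],
    [[0,0,-0.04],[0,0,0],1],
    [[0,0,0],[0,0,0],1],
    [[0,0,0],[0,0,0],1],
  ],
)

```text
t: 9.58
ee_pos: [0.6323, 0.0652, 0.1185]
tcp_rot: [3.096, -0.532, -0.006]
wrist_force: [0.6, -1.4, 2.0]
opening: 0.999
grasp_force: 0.0
```

Run:
```python
from h import *
im,W,s=wcloud("w2"); print(s["ee_pos"])
P=W.reshape(-1,3); q=P[(P[:,2]>.038)&(P[:,2]<.055)&(abs(P[:,0]-.633)<.05)&(abs(P[:,1]-.066)<.05)]
print(len(q),np.percentile(q,[1,50,99],axis=0).round(4),((q.min(0)+q.max(0))/2).round(4))
```

```text
[0.63230251 0.06521286 0.11846556]
2990 [[0.6087 0.0392 0.0405]
 [0.6372 0.0659 0.0462]
 [0.6635 0.0934 0.0477]] [0.6354 0.0667 0.0433]
```

Request:
play_rows(
  steps=[
    [[0.002,0.001,-0.03],[0,0,0],1],
    [[0,0,-0.03],[0,0,0],1],
    [[0,0,-0.025],[0,0,0],1],
    [[0,0,-0.0115],[0,0,0],1],
    [[0,0,0],[0,0,0],0.2],
    [[0,0,0],[0,0,0],0],
    [[0,0,0],[0,0,0],0],
    [[0,0,0],[0,0,0],0],
    [[0,0,0],[0,0,0],0],
  ],
  squeeze=25,
)

```text
t: 10.38
ee_pos: [0.6361, 0.0665, 0.0247]
tcp_rot: [-3.095, 0.535, -0.004]
wrist_force: [-0.5, 0.3, -0.0]
opening: 0.691
grasp_force: 0.0
```

Request:
play_rows(
  steps=[
    [[0,0,0],[0,0,0],-0.2],
    [[0,0,0],[0,0,0],-0.2],
    [[0,0,0],[0,0,0],-0.2],
    [[0,0,0],[0,0,0],-0.2],
  ],
)

```text
t: 10.72
ee_pos: [0.6358, 0.0665, 0.0241]
tcp_rot: [-3.095, 0.535, -0.002]
wrist_force: [-1.0, -1.0, 6.7]
opening: 0.625
grasp_force: 25.0
```

Request:
play_rows(
  steps=[
    [[0,0,0.02],[0,0,0],-0.2],
    [[0,0,0.035],[0,0,0],-0.2],
    [[0,0,0.035],[0,0,0],-0.2],
    [[0,-0.015,0.03],[0,0,-0.1],-0.2],
    [[-0.003,-0.03,0],[0,0,-0.1],-0.2],
    [[-0.003,-0.033,0],[0,0,-0.1],-0.2],
    [[-0.003,-0.033,0],[0,0,-0.1],-0.2],
    [[-0.003,-0.033,0],[0,0,-0.1],-0.2],
    [[-0.003,-0.033,0],[0,0,-0.1],-0.2],
    [[-0.003,-0.0215,0],[0,0,-0.1],-0.2],
  ],
)

```text
t: 11.55
ee_pos: [0.6167, -0.1348, 0.1432]
tcp_rot: [2.719, -1.572, 0.0]
wrist_force: [-0.5, 1.1, -1.5]
opening: 0.626
grasp_force: 25.0
```

Request:
play_rows(
  steps=[
    [[0,0,0],[0,0,0],-0.2],
    [[0,0,0],[0,0,0],-0.2],
  ],
)

```text
t: 11.72
ee_pos: [0.6169, -0.1329, 0.143]
tcp_rot: [-2.724, 1.565, 0.001]
wrist_force: [0.0, 0.1, -1.2]
opening: 0.624
grasp_force: 25.0
```

Run:
```python
from h import *
im,W,s=wcloud("w3"); print(s["ee_pos"],s["tcp_rot"],s["grasp_force"])
```

```text
[ 0.6169269  -0.13285655  0.14301784] [-2.72384985e+00  1.56526781e+00  5.92297732e-04] 25.000089704990387
```

View pics/w3.png

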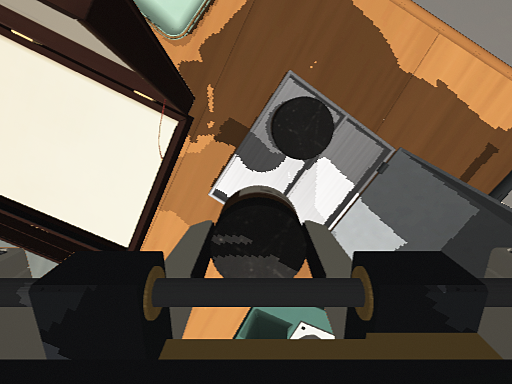

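The held jar at (260,230) hangs in line with the free half of the bay, jar_b is at (303,127), and the lid corner at (190,100) is clear.

Run:
```python
from h import *
im,W,s=wcloud("w3b"); P=W.reshape(-1,3)
q=P[(P[:,2]>.042)&(P[:,2]<.058)&(P[:,0]>.56)&(P[:,0]<.67)&(P[:,1]<-.165)&(P[:,1]>-.25)]
print("jarb",q.shape,((np.percentile(q,1,axis=0)+np.percentile(q,99,axis=0))/2).round(4))
xd=np.array([.9965,-.0837]); yd=np.array([.0837,.9965]); C=np.array([.583,-.168])
L=np.c_[(P[:,:2]-C)@xd,(P[:,:2]-C)@yd,P[:,2]]
r=L[(L[:,2]>.015)&(L[:,2]<.024)&(abs(L[:,0])<.09)&(abs(L[:,1])<.075)]
h,e=np.histogram(r[:,0],bins=np.arange(-.09,.09,.002)); print([(round(float(b),3),int(a)) for a,b in zip(h,e) if a>15])
```

```text
jarb (3095, 3) [ 0.6131 -0.2087  0.0501]
[(-0.08, 40), (-0.078, 82), (-0.076, 134), (-0.074, 180), (-0.072, 182), (-0.07, 211), (-0.068, 154), (-0.066, 229), (-0.064, 41), (-0.006, 20), (-0.004, 129), (-0.002, 135), (0.068, 109), (0.07, 269), (0.072, 168)]
```

Request:
play_rows(
  steps=[
    [[0.0025,0,-0.03],[0,0,0],-0.2],
    [[0,0,-0.03],[0,0,0],-0.2],
    [[0,0,-0.025],[0,0,0],-0.2],
    [[0,0,-0.012],[0,0,0],-0.2],
    [[0,0,-0.008],[0,0,0],-0.2],
    [[0,0,0],[0,0,0],-0.2],
    [[0,0,-0.005],[0,0,0],-0.2],
    [[0,0,-0.003],[0,0,0],-0.2],
    [[0,0,-0.002],[0,0,0],-0.2],
    [[0,0,0],[0,0,0],-0.2],
  ],
)

```text
t: 12.65
ee_pos: [0.6199, -0.1321, 0.0284]
tcp_rot: [-2.724, 1.564, -0.001]
wrist_force: [-0.3, -0.9, -1.0]
opening: 0.626
grasp_force: 25.0
```

Just off the floor; release.

Request:
play_rows(
  steps=[
    [[0,0,-0.001],[0,0,0],-0.2],
    [[0,0,0],[0,0,0],0.45],
    [[0,0,0],[0,0,0],0.6],
    [[0,0,0],[0,0,0],0.6],
    [[0,0,0],[0,0,0],0.6],
    [[0,0,0.01],[0,0,0],0.6],
    [[0,0,0.02],[0,0,0],0.8],
    [[0,0,0.04],[0,0,0],1],
    [[0,0,0.04],[0,0,0],1],
    [[0,0,0.04],[0,0,0],1],
  ],
)

```text
t: 13.48
ee_pos: [0.6194, -0.1319, 0.1795]
tcp_rot: [2.724, -1.564, -0.0]
wrist_force: [0.6, -0.1, 0.3]
opening: 0.992
grasp_force: 0.0
```

Run:
```python
from h import *
im,W,s=wcloud("w4"); P=W.reshape(-1,3); print(s["ee_pos"])
for n,lo,hi in(("b",-.25,-.172),("a",-.168,-.09)):
    q=P[(P[:,2]>.042)&(P[:,2]<.058)&(P[:,0]>.56)&(P[:,0]<.67)&(P[:,1]<hi)&(P[:,1]>lo)]
    print(n,len(q),((np.percentile(q,1,axis=0)+np.percentile(q,99,axis=0))/2).round(4),np.median(q[:,2]))
```

```text
[ 0.61939529 -0.13194001  0.17949996]
b 2389 [ 0.6132 -0.2086  0.05  ] 0.050277985873289466
a 2032 [ 0.6206 -0.1324  0.0489] 0.050277099724886865
```

Request:
play_rows(
  steps=[
    [[0,0,0.04],[0,0,0],1],
    [[0,0,0.04],[0,0,0],1],
    [[0,0,0.04],[0,0,0],1],
    [[0,0.02,0.035],[0,0,0.1],1],
    [[-0.01,0.03,0.035],[0,0,0.1],1],
    [[-0.017,0.035,0.0],[0,0,0.1],1],
    [[-0.017,0.035,0.0],[0,0,0.1],1],
    [[-0.017,0.035,0.0],[0,0,0.1],1],
    [[-0.017,0.035,0.0],[0,0,0.1],1],
    [[-0.017,0.035,0.0],[0,0,0.1],1],
  ],
)

```text
t: 14.37
ee_pos: [0.5246, 0.0909, 0.3636]
tcp_rot: [-3.097, 0.528, -0.001]
wrist_force: [0.8, 1.1, 0.0]
opening: 1.0
grasp_force: 0.0
```

Request:
play_rows(
  steps=[
    [[-0.017,0.036,0],[0,0,0.1],1],
    [[-0.017,0.036,0],[0,0,0.1],1],
    [[-0.017,0.036,0],[0,0,0.1],1],
    [[-0.017,0.036,0],[0,0,0.12],1],
    [[-0.017,0.036,0],[0,0,0],1],
    [[-0.017,0.036,0],[0,0,0],1],
    [[-0.017,0.036,0],[0,0,0],1],
    [[-0.012,0.0,-0.04],[0,0,0],1],
    [[0,0,-0.04],[0,0,0],1],
    [[0,0,-0.04],[0,0,0],1],
  ],
)

```text
t: 15.2
ee_pos: [0.394, 0.3421, 0.2426]
tcp_rot: [-3.138, -0.125, -0.003]
wrist_force: [1.4, 0.5, -1.3]
opening: 1.006
grasp_force: 0.0
```

Request:
play_rows(
  steps=[
    [[0,0,-0.04],[0,0,0],1],
    [[0,0,0],[0,0,0],1],
    [[0,0,0],[0,0,0],1],
    [[0,0,0],[0,0,0],1],
  ],
)

```text
t: 15.53
ee_pos: [0.3959, 0.3421, 0.2056]
tcp_rot: [-3.138, -0.122, -0.004]
wrist_force: [0.5, -0.0, -0.1]
opening: 1.002
grasp_force: 0.0
```

Run:
```python
from h import *
im,W,s=wcloud("w5"); print(s["ee_pos"],s["tcp_rot"])
m=((im.astype(int).sum(2)<150)&(W[...,2]>.006)&(W[...,2]<.025)&(abs(W[...,0]-.37)<.08)&(abs(W[...,1]-.345)<.04)).astype(np.uint8)
q=W[m>0][:,:2].astype(np.float32); rc=cv2.minAreaRect(q); print(len(q),rc,cv2.boxPoints(rc).round(4).tolist(),q.mean(0))
```

```text
[0.39593871 0.34212453 0.20565   ] [-3.13756844 -0.12172876 -0.00394215]
497 ((0.38183164596557617, 0.3478745222091675), (0.08328990638256073, 0.01532701961696148), 3.7927663326263428) [[0.33980000019073486, 0.35280001163482666], [0.3407999873161316, 0.3375000059604645], [0.4239000082015991, 0.34299999475479126], [0.42289999127388, 0.35830000042915344]] [0.37395495 0.34712932]
```

View pics/w5.png

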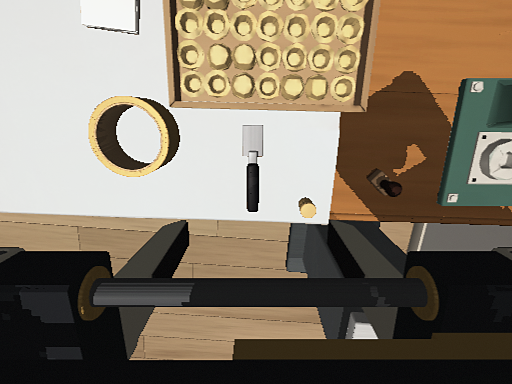

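The black handle is centred at ~(252,187) with the blade above it at (253,140). The vial (308,208) and tape ring stay clear of the fingers.

Request:
play_rows(
  steps=[
    [[-0.008,0.0055,-0.03],[0,0,0],0],
    [[0,0,-0.04],[0,0,0],0],
    [[0,0,-0.04],[0,0,0],0],
    [[0,0,-0.04],[0,0,0],0],
    [[0,0,-0.03],[0,0,0],0],
    [[0,0,-0.012],[0,0,0],0],
    [[0,0,0],[0,0,0],0],
    [[0,0,0],[0,0,0],0],
    [[0,0,0],[0,0,0],0],
  ],
)

```text
t: 16.33
ee_pos: [0.3884, 0.3481, 0.0135]
tcp_rot: [-3.137, -0.122, -0.005]
wrist_force: [0.2, 0.3, 1.1]
opening: 0.501
grasp_force: 0.0
```

Request:
play_rows(
  steps=[
    [[0,0,-0.008],[0,0,0],0],
    [[0,0,0],[0,0,0],0],
    [[0,0,0],[0,0,0],-1],
    [[0,0,0],[0,0,0],-1],
    [[0,0,0],[0,0,0],-1],
    [[0,0,0],[0,0,0],-1],
    [[0,0,0],[0,0,0],-1],
    [[0,0,0],[0,0,0],-1],
    [[0,0,0],[0,0,0],-1],
  ],
  squeeze=25,
)

```text
t: 17.08
ee_pos: [0.387, 0.3471, 0.0032]
tcp_rot: [-3.139, -0.122, -0.0]
wrist_force: [0.0, -0.2, 2.3]
opening: 0.182
grasp_force: 25.0
```

Request:
play_rows(
  steps=[
    [[0,0,0.02],[0,0,0],-1],
    [[0,0,0.04],[0,0,0],-1],
    [[0,0,0.04],[0,0,0],-1],
    [[0,0,0.04],[0,0,0],-1],
    [[0,0,0.04],[0,0,0],-1],
    [[0,0,0.04],[0,0,0],-1],
    [[0,0,0.04],[0,0,0],-1],
    [[0,0,0.04],[0,0,0],-1],
    [[0,0,0.04],[0,0,0],-1],
    [[0,0,0.03],[0,0,0],-1],
  ],
  squeeze=30,
)

```text
t: 17.92
ee_pos: [0.3869, 0.3469, 0.3766]
tcp_rot: [-3.138, -0.122, -0.004]
wrist_force: [0.7, -0.7, -1.1]
opening: 0.178
grasp_force: 30.0
```

Request:
play_rows(
  steps=[
    [[0.011,-0.036,0],[0,0,0.108],-1],
    [[0.011,-0.036,0],[0,0,0.108],-1],
    [[0.011,-0.036,0],[0,0,0.108],-1],
    [[0.011,-0.036,0],[0,0,0.108],-1],
    [[0.011,-0.036,0],[0,0,0.108],-1],
    [[0.011,-0.036,0],[0,0,0.108],-1],
    [[0.011,-0.036,0],[0,0,0.108],-1],
    [[0.011,-0.036,0],[0,0,0.108],-1],
    [[0.011,-0.036,0],[0,0,0.108],-1],
    [[0.011,-0.036,0],[0,0,0.108],-1],
  ],
)

```text
t: 18.75
ee_pos: [0.4959, -0.011, 0.3731]
tcp_rot: [-2.635, -1.71, 0.0]
wrist_force: [0.4, 1.1, -0.2]
opening: 0.175
grasp_force: 30.0
```

Request:
play_rows(
  steps=[
    [[0.011,-0.036,0],[0,0,0.108],-1],
    [[0.011,-0.036,0],[0,0,0.108],-1],
    [[0.011,-0.036,0],[0,0,0.108],-1],
    [[0.011,-0.036,0],[0,0,0],-1],
    [[0.0,-0.02,0],[0,0,0],-1],
    [[0,0,0],[0,0,0],-1],
    [[0,0,0],[0,0,0],-1],
  ],
)

```text
t: 19.33
ee_pos: [0.5397, -0.1737, 0.3725]
tcp_rot: [-2.331, -2.104, 0.001]
wrist_force: [-0.1, 0.3, -1.1]
opening: 0.183
grasp_force: 30.0
```

Request:
play_rows(
  steps=[
    [[0.007,-0.005,-0.02],[0,0,0.02],-1],
    [[0,0,-0.04],[0,0,0],-1],
    [[0,0,-0.04],[0,0,0],-1],
    [[0,0,-0.04],[0,0,0],-1],
    [[0,0,-0.04],[0,0,0],-1],
    [[0,0,-0.04],[0,0,0],-1],
    [[0,0,0],[0,0,0],-1],
    [[0,0,0],[0,0,0],-1],
  ],
)

```text
t: 20.0
ee_pos: [0.5464, -0.1769, 0.1529]
tcp_rot: [-2.306, -2.129, 0.002]
wrist_force: [-0.4, 0.6, 0.3]
opening: 0.181
grasp_force: 30.0
```

Run:
```python
from h import *
im,W,s=wcloud("w6"); print(s["ee_pos"],s["tcp_rot"]); P=W.reshape(-1,3)
xd=np.array([.9965,-.0837]); yd=np.array([.0837,.9965]); C=np.array([.5847,-.1681])
L=np.c_[(P[:,:2]-C)@xd,(P[:,:2]-C)@yd,P[:,2]]
r=L[(L[:,2]>.014)&(L[:,2]<.024)&(abs(L[:,0])<.09)&(abs(L[:,1])<.09)]
for k,n in((0,"x"),(1,"y")):
    h,e=np.histogram(r[:,k],bins=np.arange(-.09,.09,.002)); print(n,[(round(float(b),3),int(a)) for a,b in zip(h,e) if a>max(15,len(r)*.03)])
for lo,hi in((-.075,-.04),(-.04,0),(0,.04),(.04,.075)):
    q=r[(r[:,1]>lo)&(r[:,1]<hi)&(abs(r[:,0]+.005)<.008)]; print("divider",lo,len(q),np.median(q[:,0]) if len(q) else None)
# held spatula blade & handle points
q=L[(L[:,2]>.15)&(L[:,2]<.2)&(abs(L[:,0]+.037)<.03)]; print("spat",len(q)); 
for y in np.arange(-.05,.09,.01):
    p=q[abs(q[:,1]-y)<.004]
    if len(p)>5: print(round(y,3),len(p),np.percentile(p[:,0],[2,98]).round(4),np.median(p[:,2]).round(4))
```

```text
[ 0.54643509 -0.17686818  0.15293526] [-2.30611202e+00 -2.12947680e+00  1.63063404e-03]
x [(-0.08, 136), (-0.078, 206), (-0.076, 228), (-0.074, 223), (-0.072, 213), (-0.07, 225), (-0.068, 99), (-0.008, 189), (-0.006, 202), (0.066, 179), (0.068, 141)]
y [(0.074, 221), (0.076, 279)]
divider -0.075 56 -0.0048759250642894224
divider -0.04 148 -0.005243905432287479
divider 0 136 -0.005585890117497179
divider 0.04 149 -0.006571985665516436
spat 7070
-0.04 68 [-0.0455 -0.029 ] 0.1667
-0.03 289 [-0.0454 -0.0291] 0.1671
-0.02 333 [-0.0456 -0.0288] 0.1673
-0.01 423 [-0.0457 -0.0288] 0.1674
0.0 1780 [-0.0596 -0.0148] 0.176
0.01 315 [-0.044  -0.0309] 0.1621
0.02 524 [-0.0507 -0.0245] 0.1568
0.03 558 [-0.0514 -0.0243] 0.1556
0.04 597 [-0.0512 -0.0244] 0.1556
0.05 653 [-0.0511 -0.0242] 0.1556
0.06 228 [-0.0509 -0.0248] 0.1553
```

View pics/w6.png

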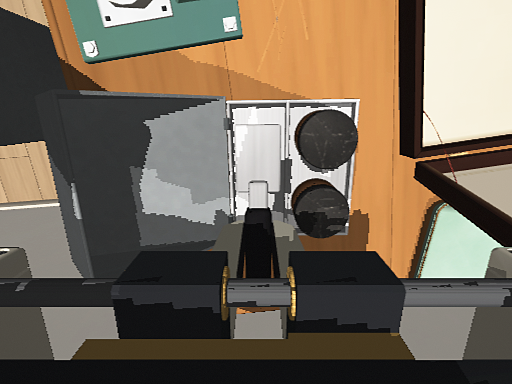

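The two jars stand at (325,140) and (320,208), and the held spatula (258,170) is centred and parallel over the trough.

Request:
play_rows(
  steps=[
    [[0,0,-0.03],[0,0,0],-1],
    [[0,0,-0.03],[0,0,0],-1],
    [[0,0,-0.03],[0,0,0],-1],
    [[0,0,-0.02],[0,0,0],-1],
    [[0,0,-0.015],[0,0,0],-1],
    [[0,0,-0.008],[0,0,0],-1],
    [[0,0,-0.006],[0,0,0],-1],
    [[0,0,-0.004],[0,0,0],-1],
    [[0,0,0],[0,0,0],-1],
    [[0,0,0],[0,0,0],-1],
  ],
)

```text
t: 20.88
ee_pos: [0.5476, -0.1783, 0.0112]
tcp_rot: [2.308, 2.129, 0.001]
wrist_force: [0.1, -1.0, -0.9]
opening: 0.177
grasp_force: 30.0
```

Request:
play_rows(
  steps=[
    [[0,0,-0.002],[0,0,0],-1],
    [[0,0,-0.0015],[0,0,0],-1],
    [[0,0,0],[0,0,0],-1],
    [[0,0,0],[0,0,0],-0.55],
    [[0,0,0],[0,0,0],-0.55],
    [[0,0,0],[0,0,0],-0.55],
  ],
)

```text
t: 21.38
ee_pos: [0.547, -0.1782, 0.0067]
tcp_rot: [2.309, 2.13, 0.0]
wrist_force: [0.3, -1.0, -0.4]
opening: 0.223
grasp_force: 0.0
```

Request:
play_rows(
  steps=[
    [[0,0,0.01],[0,0,0],-0.55],
    [[0,0,0.02],[0,0,0],-0.55],
    [[0,0,0.03],[0,0,0],-0.55],
    [[0,0,0.04],[0,0,0],0],
    [[0,0,0.04],[0,0,0],1],
    [[0,0,0.03],[0,0,0],1],
    [[0,0,0],[0,0,0],1],
  ],
)

```text
t: 21.97
ee_pos: [0.5494, -0.1791, 0.1838]
tcp_rot: [2.302, 2.124, 0.007]
wrist_force: [0.9, 1.6, 0.6]
opening: 0.463
grasp_force: 0.0
```

Run:
```python
from h import *
im,W,s=wcloud("w7"); print(s["ee_pos"],s["tcp_rot"]); P=W.reshape(-1,3)
xd=np.array([.9965,-.0837]); yd=np.array([.0837,.9965]); C=np.array([.5847,-.1681])
L=np.c_[(P[:,:2]-C)@xd,(P[:,:2]-C)@yd,P[:,2]]
q=L[(L[:,2]>.0065)&(L[:,2]<.03)&(abs(L[:,0]+.037)<.026)&(abs(L[:,1])<.074)]
for y in np.arange(-.07,.08,.01):
    p=q[abs(q[:,1]-y)<.004]
    if len(p)>5: print(round(y,3),len(p),np.percentile(p[:,0],[2,98]).round(4),np.median(p[:,2]).round(4))
im,d=snap("top","t2")
W=cloud("top",d); 
q=W.reshape(-1,3); q=q[(q[:,1]<-.255)&(q[:,1]>-.32)&(q[:,0]>.36)&(q[:,0]<.46)&(q[:,2]>.03)&(q[:,2]<.08)]; print("bar",len(q),np.median(q,0))
```

```text
[ 0.54942923 -0.17912354  0.1838329 ] [2.30224672 2.12384413 0.00675594]
-0.06 38 [-0.0437 -0.0262] 0.0194
-0.05 73 [-0.045 -0.028] 0.0198
-0.04 81 [-0.045  -0.0267] 0.0198
-0.03 79 [-0.0449 -0.0295] 0.0199
-0.02 80 [-0.0448 -0.0295] 0.0197
-0.01 79 [-0.0447 -0.0296] 0.0197
0.0 79 [-0.0446 -0.0296] 0.0196
0.01 65 [-0.0421 -0.0321] 0.0146
0.02 148 [-0.051  -0.0246] 0.0089
0.03 148 [-0.0509 -0.0247] 0.0084
0.04 156 [-0.0507 -0.0247] 0.0083
0.05 150 [-0.0506 -0.0248] 0.0082
0.06 22 [-0.0501 -0.0254] 0.0082
0.07 12 [-0.0626 -0.0516] 0.0146
bar 0 [nan nan nan]
  return _methods._mean(a, axis=axis, dtype=dtype,
  ret = um.true_divide(
```

View pics/w7.png

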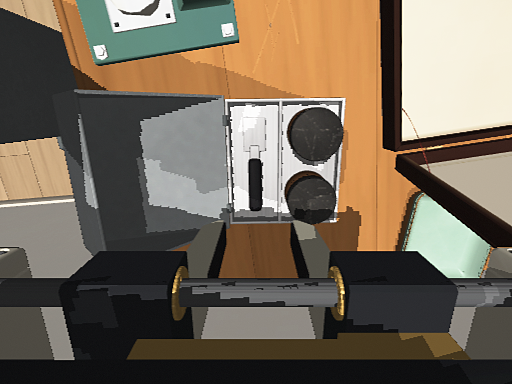

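The spatula lies flat in the trough (255,165), and both jars stand at (315,133) and (311,197). Next I return to the bar.

Request:
play_rows(
  steps=[
    [[0,0,0.04],[0,0,0],0.3],
    [[-0.0295,-0.021,0.015],[0,0,0],0.3],
    [[-0.0295,-0.021,0],[0,0,0],0.3],
    [[-0.0295,-0.021,0],[0,0,0],0.3],
    [[-0.0295,-0.021,0],[0,0,0],0.3],
    [[-0.0275,-0.02,0],[0,0,0],0.3],
    [[0,0,0],[0,0,0],0.3],
    [[0,0,0],[0,0,0],0.3],
  ],
)

```text
t: 22.73
ee_pos: [0.4001, -0.2826, 0.2307]
tcp_rot: [-2.311, -2.126, 0.0]
wrist_force: [0.5, 0.3, 1.0]
opening: 0.65
grasp_force: 0.0
```

Run:
```python
from h import *
im,W,s=wcloud("w8"); print(s["ee_pos"],s["tcp_rot"]); P=W.reshape(-1,3)
q=P[(P[:,2]>.03)&(P[:,2]<.08)&(P[:,1]<-.258)&(P[:,1]>-.34)&(abs(P[:,0]-.403)<.03)]
print(len(q),np.percentile(q,[2,50,98],axis=0).round(4))
for y in(-.27,-.28,-.29,-.3): 
    p=q[abs(q[:,1]-y)<.003]
    if len(p): print(y,p[:,0].min(),p[:,0].max(),p[:,2].max())
```

```text
[ 0.40014188 -0.28256797  0.23070769] [-2.31067435e+00 -2.12568876e+00  2.66429384e-04]
335 [[ 0.3961 -0.3052  0.0484]
 [ 0.4035 -0.2825  0.0524]
 [ 0.4097 -0.259   0.056 ]]
-0.27 0.39857148984008983 0.4093840054872839 0.05365151362791515
-0.28 0.39777047171223406 0.40867201476516657 0.05448956239760053
-0.29 0.39819766192151285 0.4078468135851578 0.05391649453688607
-0.3 0.39475812357558426 0.40957788899563896 0.05641391006645946
```

Request:
play_rows(
  steps=[
    [[0.003,0,-0.04],[0,0,0],0],
    [[0,0,-0.04],[0,0,0],0],
    [[0,0,-0.04],[0,0,0],0],
    [[0,0,-0.04],[0,0,0],0],
    [[0,0,-0.025],[0,0,0],0],
    [[0,0,-0.0145],[0,0,0],0],
    [[0,0,0],[0,0,0],-1],
    [[0,0,0],[0,0,0],-1],
    [[0,0,0],[0,0,0],-1],
    [[0,0,0],[0,0,0],-1],
  ],
  squeeze=30,
)

```text
t: 23.62
ee_pos: [0.4053, -0.2824, 0.0332]
tcp_rot: [2.307, 2.129, 0.0]
wrist_force: [-0.8, -0.6, 0.3]
opening: 0.261
grasp_force: 0.0
```

Request:
play_rows(
  steps=[
    [[0,0,0],[0,0,0],-1],
    [[0,0,0],[0,0,0],-1],
    [[0,0,0],[0,0,0],-1],
  ],
)

```text
t: 23.87
ee_pos: [0.4038, -0.2822, 0.0328]
tcp_rot: [-2.308, -2.13, 0.001]
wrist_force: [-6.1, -2.5, 7.4]
opening: 0.118
grasp_force: 30.0
```

Run:
```python
import numpy as np
th=np.radians(np.linspace(165,30,21)); x=.105*np.cos(th); z=.105*np.sin(th)
dx=np.diff(x); r=np.c_[dx*.9965,-dx*.0837,np.diff(z)].round(4)
for k in(0,10): print([[list(map(float,a)),[0,0,0],-1] for a in r[k:k+10]])
print(r.sum(0))
```

```text
[[[0.0039, -0.0003, 0.0117], [0, 0, 0], -1], [[0.0052, -0.0004, 0.0112], [0, 0, 0], -1], [[0.0065, -0.0005, 0.0105], [0, 0, 0], -1], [[0.0077, -0.0006, 0.0097], [0, 0, 0], -1], [[0.0088, -0.0007, 0.0087], [0, 0, 0], -1], [[0.0097, -0.0008, 0.0076], [0, 0, 0], -1], [[0.0105, -0.0009, 0.0064], [0, 0, 0], -1], [[0.0112, -0.0009, 0.0051], [0, 0, 0], -1], [[0.0117, -0.001, 0.0037], [0, 0, 0], -1], [[0.0121, -0.001, 0.0023], [0, 0, 0], -1]]
[[[0.0123, -0.001, 0.0009], [0, 0, 0], -1], [[0.0123, -0.001, -0.0006], [0, 0, 0], -1], [[0.0122, -0.001, -0.002], [0, 0, 0], -1], [[0.0118, -0.001, -0.0034], [0, 0, 0], -1], [[0.0114, -0.001, -0.0048], [0, 0, 0], -1], [[0.0107, -0.0009, -0.0061], [0, 0, 0], -1], [[0.0099, -0.0008, -0.0073], [0, 0, 0], -1], [[0.009, -0.0008, -0.0085], [0, 0, 0], -1], [[0.0079, -0.0007, -0.0095], [0, 0, 0], -1], [[0.0068, -0.0006, -0.0103], [0, 0, 0], -1]]
[ 0.1916 -0.0159  0.0253]
```

Request:
play_rows(
  steps=[
    [[0.0039,-0.0003,0.0117],[0,0,0],-1],
    [[0.0052,-0.0004,0.0112],[0,0,0],-1],
    [[0.0065,-0.0005,0.0105],[0,0,0],-1],
    [[0.0077,-0.0006,0.0097],[0,0,0],-1],
    [[0.0088,-0.0007,0.0087],[0,0,0],-1],
  ],
)

```text
t: 24.28
ee_pos: [0.4329, -0.2842, 0.0846]
tcp_rot: [-2.303, -2.126, 0.007]
wrist_force: [-26.6, -2.1, 17.9]
opening: 0.118
grasp_force: 30.0
```

Request:
play_rows(
  steps=[
    [[0.0097,-0.0008,0.0076],[0,0,0],-1],
    [[0.0105,-0.0009,0.0064],[0,0,0],-1],
    [[0.0112,-0.0009,0.0051],[0,0,0],-1],
    [[0.0117,-0.001,0.0037],[0,0,0],-1],
    [[0.0121,-0.001,0.0023],[0,0,0],-1],
  ],
)

```text
t: 24.7
ee_pos: [0.4914, -0.2887, 0.1107]
tcp_rot: [-2.308, -2.129, 0.0]
wrist_force: [-5.2, 4.0, 6.4]
opening: 0.119
grasp_force: 30.0
```

Request:
play_rows(
  steps=[
    [[0.0123,-0.001,0.0009],[0,0,0],-1],
    [[0.0123,-0.001,-0.0006],[0,0,0],-1],
    [[0.0122,-0.001,-0.002],[0,0,0],-1],
    [[0.0118,-0.001,-0.0034],[0,0,0],-1],
    [[0.0114,-0.001,-0.0048],[0,0,0],-1],
  ],
)

```text
t: 25.12
ee_pos: [0.552, -0.294, 0.0998]
tcp_rot: [-2.309, -2.13, 0.0]
wrist_force: [-2.1, 2.0, 3.2]
opening: 0.12
grasp_force: 30.0
```

Request:
play_rows(
  steps=[
    [[0.0107,-0.0009,-0.0061],[0,0,0],-1],
    [[0.0099,-0.0008,-0.0073],[0,0,0],-1],
    [[0.009,-0.0008,-0.0085],[0,0,0],-1],
    [[0.0079,-0.0007,-0.0095],[0,0,0],-1],
    [[0.0068,-0.0006,-0.0103],[0,0,0],-1],
    [[0,0,0],[0,0,0],-1],
    [[0,0,0],[0,0,0],-1],
  ],
)

```text
t: 25.7
ee_pos: [0.5955, -0.2982, 0.0554]
tcp_rot: [-2.308, -2.129, 0.002]
wrist_force: [-1.5, -2.9, -6.5]
opening: 0.119
grasp_force: 30.0
```

Request:
play_rows(
  steps=[
    [[0.001,0,-0.003],[0,0,0],-1],
    [[0,0,0],[0,0,0],-1],
    [[0,0,0],[0,0,0],-1],
  ],
)

```text
t: 25.95
ee_pos: [0.5957, -0.2983, 0.0547]
tcp_rot: [-2.308, -2.128, 0.003]
wrist_force: [-13.0, 1.2, 10.1]
opening: 0.123
grasp_force: 30.0
```

Request:
play_rows(
  steps=[
    [[0.0,0,-0.003],[0,0,0],-1],
    [[0,0,0],[0,0,0],-1],
    [[0,0,0],[0,0,0],-1],
  ],
)

```text
t: 26.2
ee_pos: [0.5958, -0.2985, 0.0539]
tcp_rot: [-2.308, -2.129, 0.003]
wrist_force: [-20.9, 5.0, 29.5]
opening: 0.119
grasp_force: 30.0
```

Request:
play_rows(
  steps=[
    [[0,0,0.003],[0,0,0],0],
    [[0,0,0],[0,0,0],0],
    [[0,0,0],[0,0,0],0],
    [[0,0,0.02],[0,0,0],0],
    [[0,0,0.04],[0,0,0],0],
    [[0,0,0.04],[0,0,0],0],
    [[0,0,0.04],[0,0,0],0],
    [[0,0,0.04],[0,0,0],0],
    [[0,0,0.04],[0,0,0],0],
    [[0,0,0.0],[0,0,0],0],
  ],
)

```text
t: 27.03
ee_pos: [0.5995, -0.2993, 0.283]
tcp_rot: [2.3, 2.122, 0.006]
wrist_force: [1.0, -0.3, 0.5]
opening: 0.503
grasp_force: 0.0
```

Run:
```python
from h import *
im,W,s=wcloud("w9"); print(s["ee_pos"]); P=W.reshape(-1,3)
for y in(-.27,-.28,-.29,-.3):
    q=P[(abs(P[:,1]-y)<.003)&(P[:,2]>.05)&(P[:,2]<.11)&(abs(P[:,0]-.595)<.03)]
    if len(q): print(y,q[:,0].min().round(4),q[:,0].max().round(4),q[:,2].max().round(4))
im,d=snap("top","t3"); im2,d2=snap("scene","s3")
W=cloud("top",d)
W0=cloud("top",np.load("t0.npz")["d"]); s=512/800
ys,xs=slice(int(185*s),int(260*s)),slice(int(525*s),int(600*s)); print("hood dz",np.nanmedian(W[ys,xs,2]-W0[ys,xs,2]))
im0=np.load("t0.npz")["im"]; df=np.abs(im.astype(int)-im0).sum(2)>90
df=cv2.morphologyEx(df.astype(np.uint8),cv2.MORPH_OPEN,np.ones((3,3)))
for c in cv2.findContours(df,0,1)[0]:
    if cv2.contourArea(c)>12: print(cv2.boundingRect(c))
cv2.imwrite("pics/m3.png",np.vstack([im[100:240,100:450],im2[120:340,60:410]])[:,:,::-1])
```

```text
[ 0.59954954 -0.29926682  0.283025  ]
-0.27 0.5922 0.6023 0.08
-0.28 0.5913 0.6015 0.0807
-0.29 0.5904 0.6019 0.0802
-0.3 0.5895 0.6013 0.0797
hood dz -0.0013403028376580209
(0, 377, 5, 7)
(292, 364, 33, 20)
(3, 357, 7, 8)
(329, 352, 14, 14)
(269, 340, 8, 6)
(10, 301, 130, 83)
(258, 285, 9, 11)
(270, 269, 17, 11)
(279, 268, 51, 29)
(369, 265, 3, 15)
(189, 214, 7, 23)
(273, 131, 22, 20)
(218, 47, 294, 337)
```

View pics/m3.png

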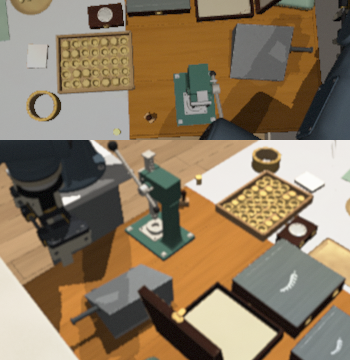

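The hood is shut as at the start, at crop (262,52). The bystanders have not moved, and only the jar and spatula are gone from the table.

```bash
python3 -c "
from rig import ctrl; print(ctrl.close_job())"
```

```text
the job is handed in; nothing more can be done
None
```

I handed the job in at about 27 s: jar_a went upright beside jar_b in the rear bay, the spatula lies flat in the front trough, the hood is fully shut again, and the other things stayed where they were.

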